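# Open the dust damper behind the chip screen with the pull rod

## Robot

A 6-joint arm with a two-finger parallel gripper is mounted at the origin on a cart in front of the work surface, level with it; the furniture and walls round the work are solid. World frame = base frame: x ahead of the robot, y to its left, z up, the work surface at z = 0. Lengths are in m, angles in rad, forces in N, time in s.
With the tool pointing down it reaches from about 0.3 to 0.95 m from the base axis. Payload 3.1 kg.
Tool frame: the origin (TCP) lies at the very end of the fingers, on their centre line; the grasp point (between the pads) lies grip_point_offset behind it (grip_point_offset is the distance from the TCP to the grasp point, in m); z points along the fingers, y is the line along which they close (so a half turn about z gives the same grasp; the last joint's range is limited). The gripper opens to 85 mm and grips with 20 to 120 N. Pads are 22 mm wide; open, the fingers measure 114 mm over their backs; the gripper's body (76 mm by 85 mm) begins 54 mm behind the grasp point. The pads swing forward as they close: fully open they stand 13 mm farther back than shut.
Start: joints at [1.076, 0.308, 1.634, -0, 1.2, -0.07], TCP at [0.258, 0.569, 0.231] pointing down, gripper open.
Joint ranges: [-3.06, 3.06], [-0.79, 1.96], [0.05, 2.63], [-1.19, 4.34], [0.05, 2.64], [-2.94, 2.94]. Speed limits (rad/s): [2.79, 2.79, 3.14, 3.14, 3.14, 3.14].

## Interface

Orientations are given as a unit quaternion [x, y, z, w].
In Python, from bench import get_obs, camera, sign_off, grip_point_offset gives the robot as it stands. The module is installed in compiled form; this text tells all that it offers.
- The arm moves only by the shell command python3 -m creep 'ROWS' [OPENING] [FORCE]. ROWS is text: rows parted by semicolons, each of 6 numbers parted by spaces: the shift along the tool's x, y, z in cm, then the turn, a rotation vector about the tool's x, y, z in degrees. A call has 1 to 8 rows; each row is the pose to reach, as a shift and turn from the pose commanded when the call began, along the tool's axes at that moment; what a row does not reach only later rows make up. A row lasts 1/10 s, in which the tool goes at most 50 mm and 8.59 degrees, less where a joint would pass 70% of its speed; a pose out of reach is approached as far as the arm can. A call with a gripper value outside its range is refused whole. OPENING is the opening, from 0 (shut) to 1 (fully open), set as the call begins (- or left out, the last holds). The fingers move at their own pace and stop on an object; FORCE is the grip in N (left out, the last holds). Time passes only in rows, so rows that repeat a pose let the fingers close. It gives the time, the measured TCP pose, the force, the opening and the grip force at its end, in the units of the state.
- get_obs(): the state, without advancing time (a new reading comes with each control period).
- camera(name): name is "scene" or "top"; returns a dict with "pixels" (420x560x3 uint8, red, green, blue), "fovy" (degrees; the focal length in pixels is half the picture's height over the tangent of half this angle, whatever the lens; pixels are square), "cx", "cy" (the principal point, pixels), "k1" (the pictures are not rectified: a ray, as slopes to the right and down, at radius r is drawn at 1 + k1 r^2 times it, then the intrinsics apply), "pose" (4x4, takes a point from camera to world coordinates). Camera axes: x right, y down, z forward; pixel columns grow to the right and rows downward; lengths in m; the calibration is good to about 2 mm. A picture is of the moment at which its call begins. There is no depth.
- sign_off(): hands the job in; it is judged then, once.
The state is a dict: "t": time; "joint_pos": joint angles; "joint_vel": joint speeds; "joint_efforts": joint torques, N m; "tcp_pos": TCP position; "tool_rot": TCP orientation; "force": force on the tool from outside, world axes, zero at the start; "wrist_torque": the same for the moment, N m; "gripper_width": opening from 0.0 (shut) to 1.0 (fully open); "grasp_force": force on a finger pad.
Only numpy, scipy, OpenCV 4.12 (cv2) and the standard library are available. Lean on these libraries where they do the work, as an engineer would, in place of code of your own. Each camera call takes 0.05 s, during which the arm holds its last target. There are 200 camera calls.

## Task

Take the pull rod from its rest, reach over the clear chip screen and drop its bent end into the hole of the red damper tab, then draw the damper open towards the screen, over its click, until it is fully home against its stop. Pull by feel, firmly but without forcing it; keep the hand off the damper and do not bump the screen or push the hammer or sanding block about. Lift the rod out, leave the damper fully open and hang the rod back in both forks of its rest with the bent end hanging down as you found it.

Things in the scene. Friction and masses are not known exactly. Their poses are not given: they have to be found in the camera images.
- pull_rod: Pull rod, 0.2-0.35 kg: 8 mm steel rod through a pale wooden handle (104 long, 24 wide, 30 mm tall, flat sides, brass ferrules). Origin: middle of the handle, where it is gripped across its width, on the rod's axis; x forward along the rod, z up. At x = +155 mm the rod bends straight down; behind the handle it runs to a ring eye at x = -122 mm. It hangs in its rest, bent end down.
- rod_tip (a point): The lower end of the rod's bent part (8 mm thick, rounded), 155 mm ahead of and 100 mm below the pull_rod origin.
- rod_rest: Fixed rod rest: wooden plank 210 x 84 x 14 mm with two dark steel V forks (45 degree arms, 10 mm thick, mouth about 50 mm wide, tops 150 mm above the table) at x = -77 and +85 mm. Origin: on the table under the plank's centre; x along the rod. Seated in both forks the rod's axis lies 132 mm above the table, its origin at x = -6 to +6 mm at the start; it may lie up to 12 mm forward or back.
- extractor: Fixed bench dust extractor on a plywood board 285 x 240 mm: grey chip bin, aluminium damper body with a brass detent plunger, green fan head (up to 255 mm high). Origin on the table; x points away from the screen, z up. The damper slides along its x axis at y = 0 (hole at x = +12 mm when shut); the front of the damper body and chip bin is at x = +34 mm.
- screen: Clear chip screen 4 mm thick with yellow top rail and two aluminium posts, 220 mm wide, in front of the damper; top edge 150 mm above the table. Origin on the table under its middle, 125 mm in front of the extractor's origin. Brittle: more than 10 N on it breaks it.
- tab_hole (a point): Red tab 36 x 38 mm, 6 mm thick (102.5 to 108.5 mm above the table, free below), at the front of the sliding damper plate, with a round hole 16 mm across; origin: centre of the hole. Slides only towards the screen, along the extractor's -x. If let go before its click it stays short. The plate bends if the rod loads it with more than 22 N in any direction.
- damper (a joint): How far the damper is drawn open, m: 0 shut (starts 0 to 0.015), 0.060 fully open at its hard stop; grows as the tab moves along the extractor's -x. Guide friction 2.5 N when moved slowly, 60 N per m/s more; from about 0.048 a ball detent adds a force that rises to 5 to 10 N (it differs each time) at about 0.056, before it clicks over at 0.0582; then the detent draws the plate on to the stop.
- hammer: Hammer with a wooden handle, 282 mm long, lying loose on the table near its front edge, a bystander. Origin under its centre.
- sanding_block: Brown sanding block 62 x 101 x 30 mm lying loose on the table, a bystander. Origin under its centre.

How it is judged:
On the way, in this order (a step that is already met when the one before it is completed fails the run):
1. the rod is lifted out of its rest (height (world z) of pull_rod above 0.175 m), for 0.2 s.
2. the rod draws the damper fully open (value of joint damper above 0.059 m and horizontal distance between rod_tip and tab_hole below 0.02 m), for 0.2 s.
At the end, for the whole second after the job is handed in: The damper is within 1 mm of its open stop (joint above 0.059); the rod lies at rest in both forks, its axis within 6 mm of the forks' middle and of its seated height, within 18 mm lengthwise of the rest's origin, pointing forward with the bent end hanging down (within 0.2 rad) (value of joint damper above 0.059 m and x of pull_rod in the frame of rod_rest between -0.018 and 0.018 m and y of pull_rod in the frame of rod_rest between -0.006 and 0.006 m and z of pull_rod in the frame of rod_rest between 0.127 and 0.138 m and x of rod_tip in the frame of rod_rest above 0.13 m and angle between pull_rod's own z axis and vertical below 0.2 rad and linear speed of pull_rod below 0.03 m/s); the robot touches nothing.
It fails at once if the rod loads the damper with more than 22 N (contact force between pull_rod and damper above 22 N).
It fails at once if the hand or arm touches the damper (contact force between any of the fingers, the arm and damper above 0.5 N).
It fails at once if the chip screen is pushed with more than 10 N (contact force between anything else and screen above 10 N).
It fails at once if the hammer or sanding block is pushed more than 30 mm (distance of any of hammer, sanding_block from where it was at the start of the episode above 0.03 m).
It also fails if it takes over 69 s, if anything falls off the work surface, if the arm or the gripper's body presses on something with over 40 N, if the wrist force passes 120 N, or if a joint passes its speed limit or range.

## Working session

There is one attempt and no reset: what is moved stays moved. The work goes in short steps, Python scripts to look and compute and a shell command to move; the robot and the scene stay as the last step left them, time stands still between calls to the robot, and variables do not carry over. Pictures are saved under pics/ and viewed, at most 10 in all, crops included, and the job is handed in when it is done.

```bash
mkdir -p pics; cat > h.py <<'E'
import numpy as np, cv2
from bench import get_obs, camera, sign_off, grip_point_offset
def K(c):
    f=210/np.tan(np.radians(c["fovy"])/2); return f
def ray(c,u,v):
    f=K(c); d=np.array([(u-c["cx"])/f,(v-c["cy"])/f]); s=d.copy()
    for _ in range(30): s=d/(1+c["k1"]*(s@s))
    P=np.array(c["pose"]); return P[:3,3],P[:3,:3]@np.array([s[0],s[1],1])
def onz(c,u,v,z):
    o,d=ray(c,u,v); return o+d*(z-o[2])/d[2]
def proj(c,p):
    P=np.array(c["pose"]); q=P[:3,:3].T@(np.asarray(p)-P[:3,3]); s=q[:2]/q[2]
    s=s*(1+c["k1"]*(s@s)); return s*K(c)+[c["cx"],c["cy"]]
def two(c1,p1,c2,p2):
    o1,d1=ray(c1,*p1);o2,d2=ray(c2,*p2)
    t=np.linalg.lstsq(np.c_[d1,-d2],o2-o1,rcond=None)[0]
    a=o1+d1*t[0];b=o2+d2*t[1]; return (a+b)/2,np.linalg.norm(a-b)
def save(c,n): cv2.imwrite("pics/"+n,c["pixels"][:,:,::-1])
E
python3 - <<'E'
from h import *
import pickle
for n in("scene","top"):
    c=camera(n); save(c,n+"0.png"); pickle.dump(c,open(n+"0.pkl","wb")); print(n,c["fovy"],c["k1"],np.round(c["pose"],3).tolist())
o=get_obs(); print(o,grip_point_offset)
E
```

```text
scene 55.41459836562221 -0.11382156708413635 [[0.845, -0.343, 0.409, 0.063], [-0.534, -0.529, 0.66, -0.757], [-0.01, -0.776, -0.63, 0.828], [0.0, 0.0, 0.0, 1.0]]
top 56.2354761237793 -0.039590649075749225 [[0.006, -0.988, 0.153, 0.364], [-1.0, -0.007, -0.005, -0.016], [0.006, -0.153, -0.988, 1.238], [0.0, 0.0, 0.0, 1.0]]
{'t': 0.1, 'joint_pos': array([ 1.07632529e+00,  3.08925699e-01,  1.63508418e+00,  3.48706570e-05,
        1.19970432e+00, -6.97088282e-02]), 'joint_vel': array([ 0.00059585, -0.00322738, -0.00305602,  0.00018042, -0.00102859,
        0.00184772]), 'joint_efforts': array([-6.19262100e-04, -4.16403651e+01, -2.77645719e+01, -1.68185616e-04,
        3.97756361e-03, -2.42941283e-06]), 'tcp_pos': array([0.25722428, 0.5687811 , 0.23014521]), 'tool_rot': array([ 2.10794180e-01,  9.77529891e-01, -1.01432460e-03, -3.10880153e-04]), 'force': array([ 0.50419974, -0.34798959,  0.10716763]), 'wrist_torque': array([-0.05660486, -0.00792501, -0.01892484]), 'grasp_force': 0.0, 'gripper_width': 1.0012087123092943} 0.0187
```

View pics/scene0.png

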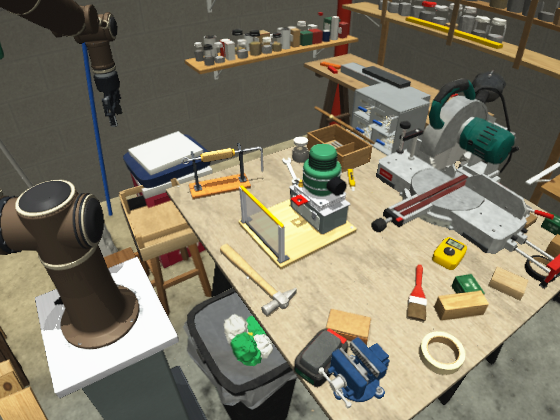

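View pics/top0.png

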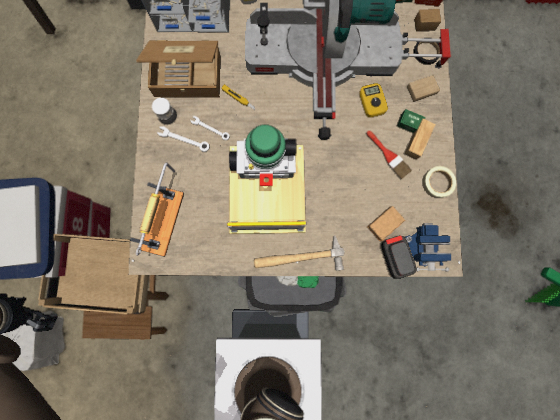

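The rod hangs in its rest at left (scene ~ (217,155), top ~ (152,213)). The red tab is at scene (298,200) and top (265,181), and the screen's yellow rail is in front of it at top row ~227.

```bash
python3 - <<'E'
import cv2
s=cv2.imread("pics/scene0.png");t=cv2.imread("pics/top0.png")
cv2.imwrite("pics/sc.png",cv2.resize(s[130:270,175:365],None,fx=4.2,fy=4.2,interpolation=cv2.INTER_CUBIC))
cv2.imwrite("pics/tc.png",cv2.resize(t[120:262,125:315],None,fx=4.2,fy=4.2,interpolation=cv2.INTER_CUBIC))
E
```

```text
(no output)
```

View pics/sc.png

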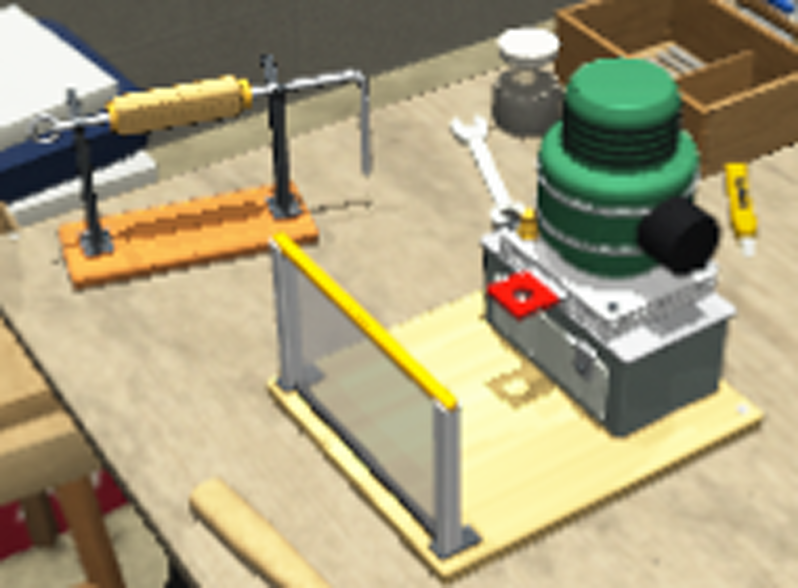

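View pics/tc.png

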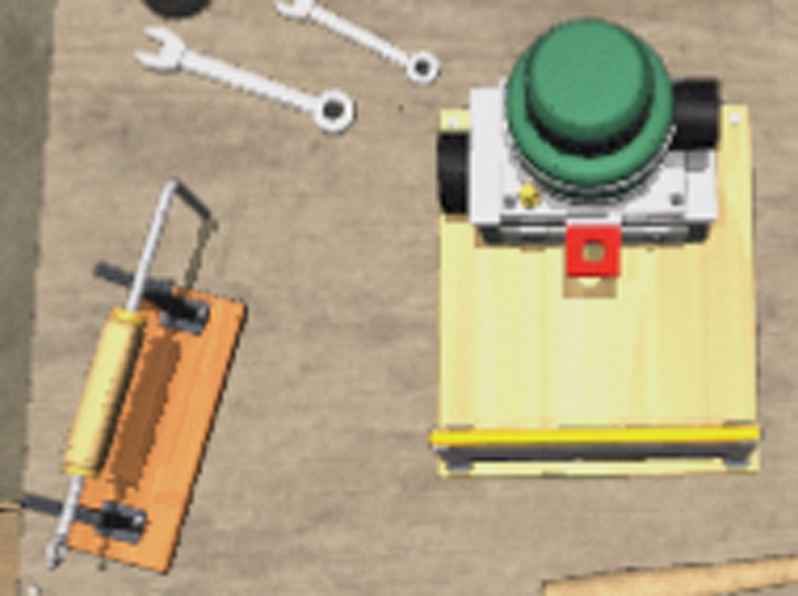

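The crops are clear. In the top crop: tab hole (593,250), bend (172,183), tip (210,217), handle ends (125,314) and (83,470), yellow rail row ~436. In the scene crop: hole (522,294), bend (360,74), tip (368,170).

```bash
cat > m.py <<'E'
from h import *
import pickle
s=pickle.load(open("scene0.pkl","rb"));t=pickle.load(open("top0.pkl","rb"))
T=lambda u,v:(u/4.2+125-.4,v/4.2+120-.4); S=lambda u,v:(u/4.2+175-.4,v/4.2+130-.4)
r3=lambda a:np.round(a,4)
for n,a,b in(("hole",(593,250),(522,294)),("bend",(172,183),(360,74)),("tip",(210,217),(368,172)),("hfront",(126,314),(247,92)),("hback",(83,470),(112,114)),("railL",(433,440),(280,238)),("railR",(758,433),(452,402))):
    p,e=two(t,T(*a),s,S(*b)); print(n,r3(p),"gap",r3(e))
print("hole on z .1085",r3(onz(t,*T(593,250),.1085)),r3(onz(s,*S(522,294),.1085)))
def blob(c,lo,hi,box):
    h=cv2.cvtColor(c["pixels"],cv2.COLOR_RGB2HSV); m=cv2.inRange(h,lo,hi); k=np.zeros_like(m);x0,y0,x1,y1=box;k[y0:y1,x0:x1]=m[y0:y1,x0:x1]
    cs=max(cv2.findContours(k,cv2.RETR_EXTERNAL,cv2.CHAIN_APPROX_NONE)[0],key=cv2.contourArea); return cs
for n,c,box in(("top",t,(255,165,280,195)),("scene",s,(285,185,315,210))):
    q=blob(c,(0,150,100),(6,255,255),box)
    w=np.array([onz(c,*p[0],.1085)[:2] for p in q]).astype(np.float32); print("tab",n,cv2.minAreaRect(w))
q=blob(t,(8,140,120),(15,255,255),(120,170,190,270))
w=np.array([onz(t,*p[0],.014)[:2] for p in q]).astype(np.float32); print("plank",cv2.minAreaRect(w))
for n,c,box in(("top",t,(120,180,165,240)),("scene",s,(195,140,240,170))):
    q=blob(c,(16,90,120),(27,255,255),box); M=cv2.moments(q); u,v=M["m10"]/M["m00"],M["m01"]/M["m00"]; print("handle",n,u,v,r3(onz(c,u,v,.132)),r3(cv2.fitLine(np.array([onz(c,*p[0],.132)[:2] for p in q],np.float32),2,0,.01,.01).ravel()))
# board corners (top z unknown ~.01)
for p in((440,107),(748,107),(758,475),(438,475)): print("board",r3(onz(t,*T(*p),.012)))
E
python3 m.py
```

```text
hole [0.6231 0.0101 0.1062] gap 0.0013
bend [0.6627 0.3012 0.1321] gap 0.0011
tip [0.6637 0.298  0.0369] gap 0.0015
hfront [0.571  0.3281 0.1315] gap 0.0
hback [0.4627 0.3504 0.136 ] gap 0.0018
railL [0.4853 0.1136 0.1463] gap 0.0021
railR [ 0.4902 -0.102   0.1491] gap 0.0001
hole on z .1085 [0.6231 0.0098 0.1085] [0.6206 0.0078 0.1085]
tab top ((0.6220470070838928, 0.009217173792421818), (0.03312782943248749, 0.035386376082897186), 0.4246755838394165)
tab scene ((0.6201133728027344, 0.008634157478809357), (0.045874521136283875, 0.036245886236429214), 87.3882827758789)
plank ((0.5092835426330566, 0.3371017873287201), (0.07706832885742188, 0.20716592669487), 76.00455474853516)
handle top 148.50089445438283 213.03279666070364 [0.5167 0.3425 0.132 ] [ 0.9693 -0.2459  0.5186  0.3417]
handle scene 215.9399323181049 154.96615905245346 [0.5106 0.3399 0.132 ] [ 0.9711 -0.2387  0.5202  0.3408]
board [0.7574 0.1312 0.012 ]
board [ 0.7593 -0.1065  0.012 ]
board [ 0.4747 -0.1127  0.012 ]
board [0.4731 0.1256 0.012 ]
```

```bash
cat >> h.py <<'E'
from scipy.spatial.transform import Rotation as R
def rel(p,yaw=None):
    "shift (cm, tool axes) to TCP p and turn (deg) so the rod heading (tool -x) is yaw, tool straight down"
    o=get_obs(); A=R.from_quat(o["tool_rot"]); s=A.inv().apply(np.array(p)-o["tcp_pos"])*100
    a=np.radians(yaw); B=R.from_matrix(np.array([[-np.cos(a),np.sin(a)*-1*-1,0],[-np.sin(a),-np.cos(a)*-1,0],[0,0,-1]]) if 0 else np.c_[[-np.cos(a),-np.sin(a),0],[-np.sin(a),np.cos(a),0],[0,0,-1]])
    print("t",round(o["t"],2),"tcp",np.round(o["tcp_pos"],4),"F",np.round(o["force"],2),"w",round(o["gripper_width"],3),"gf",round(o["grasp_force"],1))
    print("shift",np.round(s,2),"turn",np.round((A.inv()*B).as_rotvec(degrees=True),2))
E
sed -i 's/    a=np.radians.*$/    a=np.radians(yaw); B=R.from_matrix(np.c_[[-np.cos(a),-np.sin(a),0],[-np.sin(a),np.cos(a),0],[0,0,-1]])/' h.py
python3 -c "
from h import *
rel([.513,.338,.2],-14.05)"
```

```text
t 0.1 tcp [0.2572 0.5688 0.2301] F [ 0.5  -0.35  0.11] w 1.001 gf 0.0
shift [-32.82 -10.48   3.03] turn [ -0.12  -0.02 -10.29]
```

```bash
python3 -m creep '-4.6 -1.5 0.4 0 0 -1.5; -9.2 -3 0.8 0 0 -3; -14 -4.4 1.2 0 0 -4.5; -18.6 -5.9 1.7 0 0 -6; -23.3 -7.4 2.1 0 0 -7.5; -28 -8.9 2.6 0 0 -9; -32.8 -10.5 3 0 0 -10.3; -32.8 -10.5 3 0 0 -10.3' 1 60; python3 -c "
from h import *
rel([.513,.338,.112],-14.05)
c=camera('top'); save(c,'top1.png'); print(proj(c,[.513,.338,.19]))"
```

```text
t: 0.9
tcp_pos: [0.517, 0.3337, 0.2001]
tool_rot: [0.125, 0.992, -0.001, 0.001]
force: [-0.6, 1.3, -0.6]
gripper_width: 0.999
grasp_force: 0.0
t 0.9 tcp [0.517  0.3337 0.2001] F [-0.56  1.27 -0.59] w 0.999 gf 0.0
shift [0.5  0.34 8.81] turn [-0.14  0.08 -0.33]
[143.33598693 211.41326782]
```

```bash
python3 -m creep '0 0 0 0 0 0; 0 0 0 0 0 0' >/dev/null; python3 -c "
from h import *
rel([.513,.338,.112],-14.05)"
```

```text
t 1.15 tcp [0.512  0.3396 0.2011] F [0.37 0.24 0.06] w 1.0 gf 0.0
shift [-0.14 -0.13  8.91] turn [-0.01 -0.05  0.09]
```

```bash
python3 -m creep '-0.1 -0.1 2 0 0 0; -0.1 -0.1 4 0 0 0; -0.1 -0.1 6 0 0 0; -0.1 -0.1 7.5 0 0 0; -0.1 -0.1 8.4 0 0 0; -0.1 -0.1 8.9 0 0 0; -0.1 -0.1 8.9 0 0 0; -0.1 -0.1 8.9 0 0 0'; python3 -c "
from h import *
rel([.513,.338,.112],-14.05)
t=camera('top');s=camera('scene')
a=cv2.resize(t['pixels'][150:290,100:230],None,fx=4,fy=4)[:,:,::-1];b=cv2.resize(s['pixels'][90:230,160:230+60],None,fx=4,fy=4)[:,:,::-1]
cv2.imwrite('pics/g1.png',np.hstack([a[:,:400],b[:,:400]]))"
```

```text
t: 1.95
tcp_pos: [0.5145, 0.3378, 0.1131]
tool_rot: [0.122, 0.993, 0.0, 0.001]
force: [-0.1, -0.0, 0.1]
gripper_width: 0.998
grasp_force: 0.0
t 1.95 tcp [0.5145 0.3378 0.1131] F [-0.13 -0.01  0.11] w 0.998 gf 0.0
shift [ 0.15 -0.02  0.11] turn [0.06 0.06 0.02]
```

View pics/g1.png

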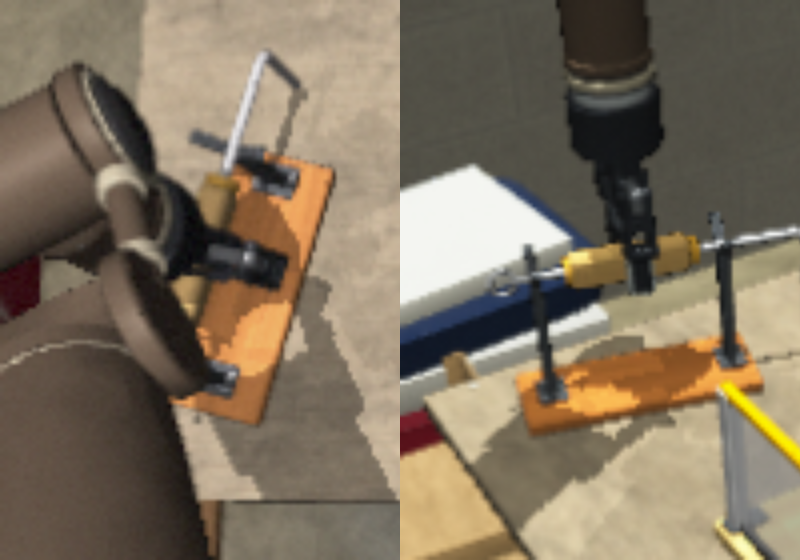

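The fingers straddle the handle mid-length (right panel ~ (635,265)), so I'll close.

```bash
python3 -m creep '0 0 0 0 0 0; 0 0 0 0 0 0; 0 0 0 0 0 0; 0 0 0 0 0 0; 0 0 0 0 0 0; 0 0 0 0 0 0; 0 0 0 0 0 0; 0 0 0 0 0 0' 0 110; python3 -c "
from h import *
rel([.513,.338,.222],-14.05)"
```

```text
t: 2.85
tcp_pos: [0.5144, 0.3386, 0.1129]
tool_rot: [0.122, 0.992, 0.001, 0.001]
force: [0.7, 6.1, 2.2]
gripper_width: 0.264
grasp_force: 107.6
t 2.85 tcp [0.5144 0.3386 0.1129] F [0.7  6.14 2.22] w 0.264 gf 107.6
shift [  0.12  -0.06 -10.91] turn [ 0.15  0.05 -0.01]
```

```bash
python3 -m creep '0 0 -1 0 0 0; 0 0 -2.5 0 0 0; 0 0 -4.5 0 0 0; 0 0 -7 0 0 0; 0 0 -9.5 0 0 0; 0 0 -12 0 0 0; 0 0 -13.5 0 0 0; 0 0 -14 0 0 0'; python3 -m creep '0 0 0 0 0 0; 0 0 0 0 0 0; 0 0 0 0 0 0';  python3 -c "
from h import *
rel([.467,.012,.252],1.2)
t=camera('top');s=camera('scene');o=get_obs()
p=o['tcp_pos']+[0,0,.019]; R_=R.from_quat(o['tool_rot'])
for d in ([-.155,0,0],[-.155,0,.1]):
  q=p+R_.apply(d); print(q,proj(t,q),proj(s,q))
a=cv2.resize(t['pixels'][110:250,120:220],None,fx=4,fy=4)[:,:,::-1];b=cv2.resize(s['pixels'][70:210,190:290],None,fx=4,fy=4)[:,:,::-1]
cv2.imwrite('pics/g2.png',np.hstack([a,b]))"
```

```text
t: 3.65
tcp_pos: [0.5149, 0.3374, 0.2549]
tool_rot: [0.122, 0.992, 0.001, 0.002]
force: [0.3, -0.6, -2.6]
gripper_width: 0.265
grasp_force: 107.7
t: 3.95
tcp_pos: [0.5129, 0.3368, 0.2503]
tool_rot: [0.122, 0.993, -0.001, -0.001]
force: [-0.3, 0.1, -3.0]
gripper_width: 0.267
grasp_force: 107.7
t 3.95 tcp [0.5129 0.3368 0.2503] F [-0.3   0.12 -2.96] w 0.267 gf 107.7
shift [ -3.42 -32.62  -0.09] turn [ -0.13  -0.16 -15.24]
[0.66358916 0.29937746 0.26942174] [151.66872854 148.89372267] [259.64819712 110.64221797]
[0.66335256 0.29923857 0.16942212] [162.57595171 159.63153273] [260.57859536 137.82561758]
```

View pics/g2.png

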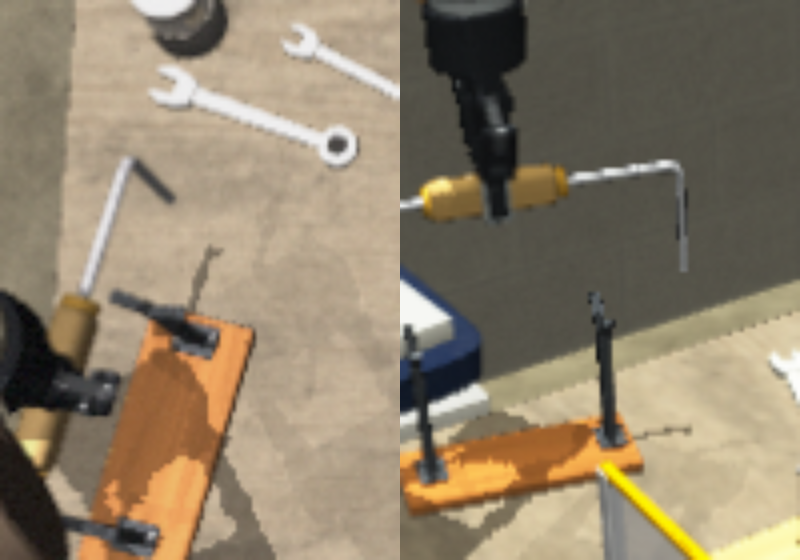

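The rod hangs level and unslipped. The bend is at top ~ (152.5,150.5) and scene (259.5,111), which matches the prediction to within ~3 mm.

```bash
python3 -m creep '-0.2 -2 0 0 0 -1; -0.6 -5.5 0 0 0 -3; -1.1 -9.5 0 0 0 -5; -1.5 -13.5 0 0 0 -7; -2 -17.5 0 0 0 -9; -2.5 -21.5 0 0 0 -11; -2.9 -25.5 0 0 0 -12.8; -3.3 -28.5 0 0 0 -14' >/dev/null;  python3 -m creep '0 0 0 0 0 0; 0 0 0 0 0 0; 0 0 0 0 0 0'; python3 -c "
from h import *
rel([.47,.009,.252],1.2)"
```

```text
t: 5.15
tcp_pos: [0.4768, 0.0535, 0.2521]
tool_rot: [0.0, 1.0, 0.0, -0.0]
force: [-0.5, -0.2, -2.4]
gripper_width: 0.264
grasp_force: 108.3
t 5.15 tcp [0.4768 0.0535 0.2521] F [-0.55 -0.24 -2.36] w 0.264 gf 108.3
shift [ 0.68 -4.45  0.  ] turn [ 0.03 -0.02 -1.22]
```

```bash
python3 -m creep '0.2 -1.2 0 0 0 -0.5; 0.5 -2.8 0 0 0 -1; 0.7 -4 0 0 0 -1.2; 0.7 -4.4 0 0 0 -1.2; 0.7 -4.4 0 0 0 -1.2; 0.7 -4.4 0 0 0 -1.2; 0.7 -4.4 0 0 0 -1.2';  python3 -c "
from h import *
rel([.47,.009,.252],1.2)
t=camera('top');s=camera('scene')
import pickle; pickle.dump((t,s,get_obs()),open('c3.pkl','wb'))
a=cv2.resize(t['pixels'][130:210,235:300],None,fx=6,fy=6,interpolation=2)[:,:,::-1];b=cv2.resize(s['pixels'][130:210,265:330],None,fx=6,fy=6,interpolation=2)[:,:,::-1]
cv2.imwrite('pics/g3.png',np.hstack([a,b]))"
```

```text
t: 5.85
tcp_pos: [0.4699, 0.0094, 0.2523]
tool_rot: [-0.01, 1.0, 0.0, 0.0]
force: [-0.0, -0.4, -2.0]
gripper_width: 0.268
grasp_force: 108.4
t 5.85 tcp [0.4699 0.0094 0.2523] F [-0.05 -0.36 -2.02] w 0.268 gf 108.4
shift [-0.01 -0.04  0.03] turn [ 0.02  0.   -0.01]
```

View pics/g3.png

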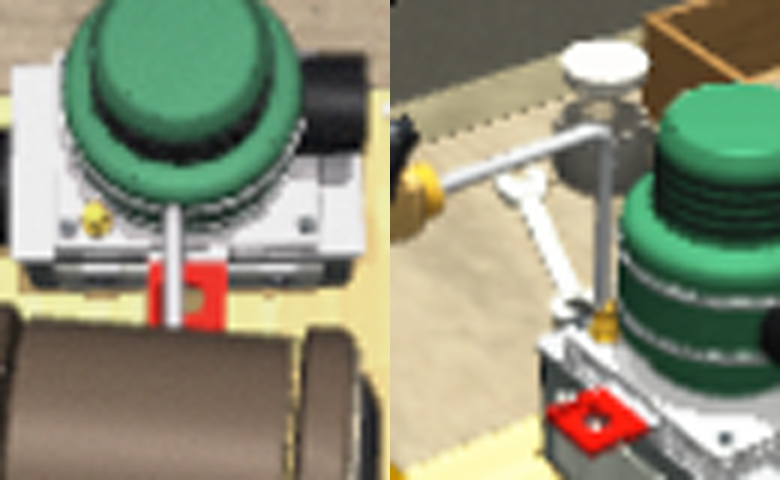

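The rod's bend is at top (264,164.5) and scene (300.8,151.7). The tip is at scene ~ (300.8,181) above the hole at scene (299.7,200.2).

```bash
python3 -c "
from h import *
import pickle
t,s,o=pickle.load(open('c3.pkl','rb'))
f=-.4
T=lambda u,v:(u/6+235+f,v/6+130+f); S=lambda u,v:((u-390)/6+265+f,v/6+130+f)
b,e=two(t,T(174,207),s,S(604,130)); print('bend',b,e)
print('bend top on z.275',onz(t,*T(174,207),.275))
print('tip scene on z.171',onz(s,*S(605,306),.171))
print('hole',onz(s,*S(598,421),.1085),'shank at hole lvl' ,onz(s,*S(605,306),.1085))
print('rod line mid top', onz(t,*T(174,290),.2713))
for z in(.271,.171): print(proj(s,[.622,.010,z]),proj(t,[.622,.010,z]))
print(S(604,130),S(605,306))
"
```

```text
bend [0.62427333 0.01247736 0.27012958] 0.0016317769243525476
bend top on z.275 [0.62370662 0.01196169 0.275     ]
tip scene on z.171 [0.62778368 0.0132037  0.171     ]
hole [0.62107653 0.00653399 0.1085    ] shank at hole lvl [0.68150764 0.08647159 0.1085    ]
rod line mid top [0.58879471 0.0116631  0.2713    ]
[300.40872298 151.54113772] [264.40725192 165.17286643]
[299.42827507 181.7540658 ] [265.25970196 174.48671823]
(300.2666666666667, 151.26666666666665) (300.43333333333334, 180.6)
```

```bash
python3 -m creep '0.1 -0.2 1 0 0 0; 0.1 -0.2 2.2 0 0 0; 0.1 -0.2 3.4 0 0 0; 0.1 -0.2 4.1 0 0 0; 0.1 -0.2 4.4 0 0 0; 0.1 -0.2 4.4 0 0 0; 0.1 -0.2 4.4 0 0 0; 0.1 -0.2 4.4 0 0 0';  python3 -c "
from h import *
rel([.469,.007,.18],1.2)
t=camera('top');s=camera('scene')
import pickle; pickle.dump((t,s,get_obs()),open('c4.pkl','wb'))
a=cv2.resize(t['pixels'][150:200,245:290],None,fx=8,fy=8,interpolation=2)[:,:,::-1];b=cv2.resize(s['pixels'][160:210,278:323],None,fx=8,fy=8,interpolation=2)[:,:,::-1]
cv2.imwrite('pics/g4.png',np.hstack([a,b]))"
```

```text
t: 6.75
tcp_pos: [0.4694, 0.0068, 0.2089]
tool_rot: [-0.01, 1.0, -0.0, 0.001]
force: [-0.8, -0.3, -3.3]
gripper_width: 0.269
grasp_force: 108.4
t 6.75 tcp [0.4694 0.0068 0.2089] F [-0.81 -0.25 -3.33] w 0.269 gf 108.4
shift [0.04 0.02 2.89] turn [-0.01  0.08 -0.04]
```

View pics/g4.png

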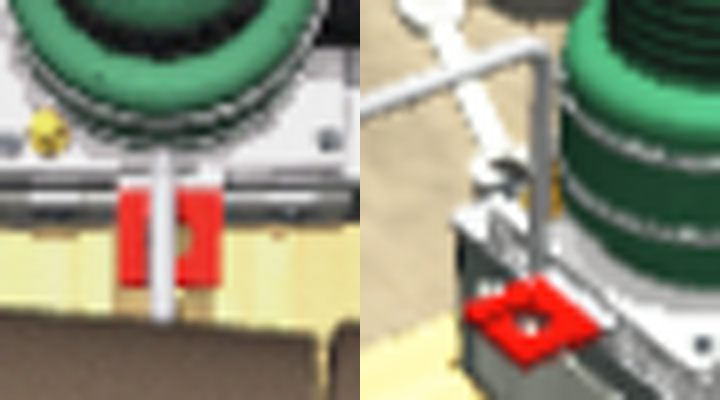

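The tip is just above the tab: scene tip (540,280) and hole (530,320), top rod column ~163 and tab centre 170.

```bash
python3 -c "
from h import *
import pickle
t,s,o=pickle.load(open('c4.pkl','rb'))
f=-.45
T=lambda u,v:(u/8+245+f,v/8+150+f); S=lambda u,v:((u-360)/8+278+f,v/8+160+f)
za=o['tcp_pos'][2]+.019
print('bend',two(t,T(163,150),s,S(541,46)), 'top',onz(t,*T(163,150),za+.004))
print('rod mid',onz(t,*T(161.5,300),za))
print('hole',two(t,T(171,240),s,S(530,320)),onz(s,*S(530,320),.1085),onz(t,*T(171,240),.1085))
for z in(za-.1,za-.105):
  print('tip',z,onz(s,*S(540,280),z))
g=t['pixels'].astype(int)
for v in(172,176,180,184): print(v,[tuple(g[v,u]) for u in range(262,270)])
# shank col in scene
h=s['pixels'].astype(int)
for v in(180,186,192,194,196,198): print(v,[tuple(h[v,u]) for u in range(296,304)])
"
```

```text
bend (array([0.62436251, 0.01028061, 0.2261302 ]), np.float64(0.002397842742391059)) top [0.62398552 0.00958821 0.23183386]
rod mid [0.57443956 0.00963934 0.22783386]
hole (array([0.62190205, 0.00955773, 0.10711175]), np.float64(0.000596640207114726)) [0.62052347 0.00815783 0.1085    ] [0.62185719 0.0093919  0.1085    ]
tip 0.12783385760049668 [0.6224941  0.00547259 0.12783386]
tip 0.12283385760049668 [0.62648914 0.01091726 0.12283386]
172 [(np.int64(224), np.int64(223), np.int64(224)), (np.int64(222), np.int64(221), np.int64(222)), (np.int64(216), np.int64(214), np.int64(218)), (np.int64(230), np.int64(229), np.int64(230)), (np.int64(200), np.int64(196), np.int64(200)), (np.int64(200), np.int64(198), np.int64(197)), (np.int64(226), np.int64(225), np.int64(226)), (np.int64(230), np.int64(230), np.int64(229))]
176 [(np.int64(238), np.int64(57), np.int64(48)), (np.int64(233), np.int64(115), np.int64(115)), (np.int64(218), np.int64(216), np.int64(219)), (np.int64(232), np.int64(232), np.int64(232)), (np.int64(188), np.int64(173), np.int64(177)), (np.int64(181), np.int64(52), np.int64(48
[... 2383 characters left out ...]
4), np.int64(34)), (np.int64(253), np.int64(33), np.int64(15)), (np.int64(252), np.int64(33), np.int64(16)), (np.int64(248), np.int64(31), np.int64(16)), (np.int64(253), np.int64(33), np.int64(16)), (np.int64(252), np.int64(36), np.int64(20)), (np.int64(249), np.int64(91), np.int64(84)), (np.int64(251), np.int64(204), np.int64(202))]
198 [(np.int64(176), np.int64(20), np.int64(12)), (np.int64(160), np.int64(19), np.int64(11)), (np.int64(147), np.int64(18), np.int64(11)), (np.int64(154), np.int64(17), np.int64(11)), (np.int64(204), np.int64(21), np.int64(14)), (np.int64(240), np.int64(27), np.int64(15)), (np.int64(250), np.int64(30), np.int64(14)), (np.int64(252), np.int64(32), np.int64(15))]
```

```bash
python3 -m creep '0.25 0 0 0 0 0; 0.25 0 0.4 0 0 0; 0.25 0 0.8 0 0 0; 0.25 0 1.1 0 0 0; 0.25 0 1.3 0 0 0; 0.25 0 1.4 0 0 0; 0.25 0 1.5 0 0 0; 0.25 0 1.5 0 0 0'; python3 -m creep '0 0 0.1 0 0 0; 0 0 0.2 0 0 0; 0 0 0.2 0 0 0'; python3 -m creep '0 0 0.1 0 0 0; 0 0 0.2 0 0 0; 0 0 0.2 0 0 0';
```

```text
t: 7.65
tcp_pos: [0.4663, 0.0068, 0.1932]
tool_rot: [-0.01, 1.0, -0.0, -0.0]
force: [0.6, -0.1, -2.3]
gripper_width: 0.265
grasp_force: 108.4
t: 7.95
tcp_pos: [0.4662, 0.0068, 0.1912]
tool_rot: [-0.01, 1.0, 0.0, -0.0]
force: [-0.3, -0.5, -1.5]
gripper_width: 0.267
grasp_force: 108.4
t: 8.25
tcp_pos: [0.4662, 0.0068, 0.1891]
tool_rot: [-0.01, 1.0, 0.0, -0.0]
force: [-0.5, -0.0, -1.9]
gripper_width: 0.263
grasp_force: 108.4
```

```bash
for i in 1 2 3; do python3 -m creep '0 0 0.1 0 0 0; 0 0 0.2 0 0 0; 0 0 0.2 0 0 0' | egrep 'tcp|force'; done
```

```text
tcp_pos: [0.4661, 0.0068, 0.1871]
force: [-0.6, 0.2, -2.2]
grasp_force: 108.4
tcp_pos: [0.4662, 0.0068, 0.1851]
force: [-0.0, -0.4, -2.1]
grasp_force: 108.4
tcp_pos: [0.4662, 0.0068, 0.1831]
force: [-0.6, -0.2, -0.8]
grasp_force: 108.4
```

```bash
for i in 1 2 3; do python3 -m creep '0 0 0.1 0 0 0; 0 0 0.2 0 0 0; 0 0 0.2 0 0 0' | egrep 'tcp|force: \['; done
python3 -c "
from h import *
t=camera('top');s=camera('scene')
a=cv2.resize(t['pixels'][150:200,245:290],None,fx=8,fy=8,interpolation=2)[:,:,::-1];b=cv2.resize(s['pixels'][160:210,278:323],None,fx=8,fy=8,interpolation=2)[:,:,::-1]
cv2.imwrite('pics/g5.png',np.hstack([a,b]))"
```

```text
tcp_pos: [0.4661, 0.0068, 0.1811]
force: [-0.3, 0.7, -2.2]
tcp_pos: [0.4662, 0.0068, 0.1791]
force: [-0.4, -0.4, -3.1]
tcp_pos: [0.4662, 0.0068, 0.1771]
force: [0.8, 0.5, -2.2]
```

View pics/g5.png

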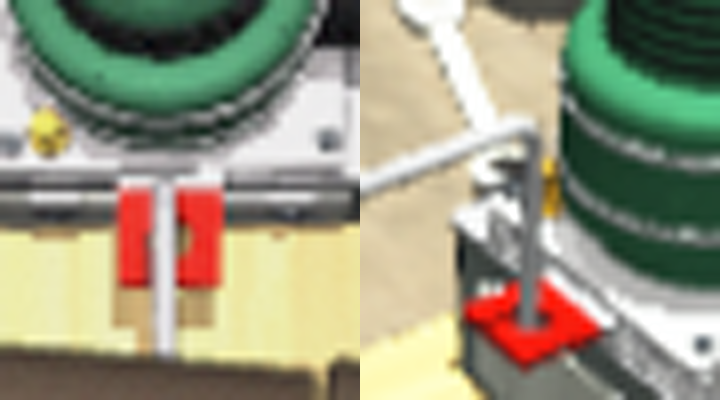

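The bent end is in the hole (scene (528,318)), so I'll go a little deeper and then start pulling.

```bash
python3 -m creep '0 0 0.2 0 0 0; 0 0 0.4 0 0 0; 0 0 0.6 0 0 0; 0 0 0.7 0 0 0; 0 0 0.7 0 0 0' | egrep 'tcp|force: \['
for i in 1 2; do python3 -m creep '0.1 0 0 0 0 0; 0.2 0 0 0 0 0; 0.3 0 0 0 0 0; 0.4 0 0 0 0 0; 0.5 0 0 0 0 0' | egrep 'tcp|force: \['; done
```

```text
tcp_pos: [0.4661, 0.0068, 0.17]
force: [-0.3, 0.6, -2.5]
tcp_pos: [0.4623, 0.0067, 0.1706]
force: [2.4, 0.5, -4.2]
tcp_pos: [0.4565, 0.0066, 0.1705]
force: [2.8, 0.6, -2.9]
```

```bash
for i in 1 2; do python3 -m creep '0.15 0 0 0 0 0; 0.3 0 0 0 0 0; 0.45 0 0 0 0 0; 0.6 0 0 0 0 0; 0.75 0 0 0 0 0; 0.9 0 0 0 0 0; 1.05 0 0 0 0 0; 1.2 0 0 0 0 0' | egrep 'tcp|rot|force: \['; done
python3 -m creep '0.1 0 0 0 0 0; 0.2 0 0 0 0 0; 0.3 0 0 0 0 0; 0.4 0 0 0 0 0; 0.5 0 0 0 0 0;0.6 0 0 0 0 0; 0.7 0 0 0 0 0;0.8 0 0 0 0 0' | egrep 'tcp|rot|force: \['
```

```text
tcp_pos: [0.4443, 0.0064, 0.1704]
tool_rot: [-0.01, 1.0, -0.0, 0.0]
force: [2.6, -0.2, -2.8]
tcp_pos: [0.4322, 0.0061, 0.1703]
tool_rot: [-0.01, 1.0, -0.0, 0.0]
force: [2.6, -0.5, -3.4]
tcp_pos: [0.4242, 0.006, 0.1703]
tool_rot: [-0.01, 1.0, -0.0, -0.0]
force: [3.8, -0.4, -2.9]
```

```bash
for i in 1 2 3; do python3 -m creep '0.1 0 0 0 0 0; 0.2 0 0 0 0 0; 0.3 0 0 0 0 0; 0.4 0 0 0 0 0' | egrep 'tcp|force: \['; done
python3 -c "
from h import *
t=camera('top');s=camera('scene')
a=cv2.resize(t['pixels'][160:210,245:290],None,fx=8,fy=8,interpolation=2)[:,:,::-1];b=cv2.resize(s['pixels'][165:225,260:320],None,fx=6.667,fy=6.667,interpolation=2)[:,:,::-1]
cv2.imwrite('pics/g6.png',np.hstack([a,b[:400]]))"
```

```text
tcp_pos: [0.4202, 0.0059, 0.1703]
force: [2.4, -1.0, -2.6]
tcp_pos: [0.4169, 0.0058, 0.1703]
force: [6.4, -1.0, -5.1]
tcp_pos: [0.4143, 0.0058, 0.1703]
force: [9.2, -0.3, -7.6]
```

View pics/g6.png

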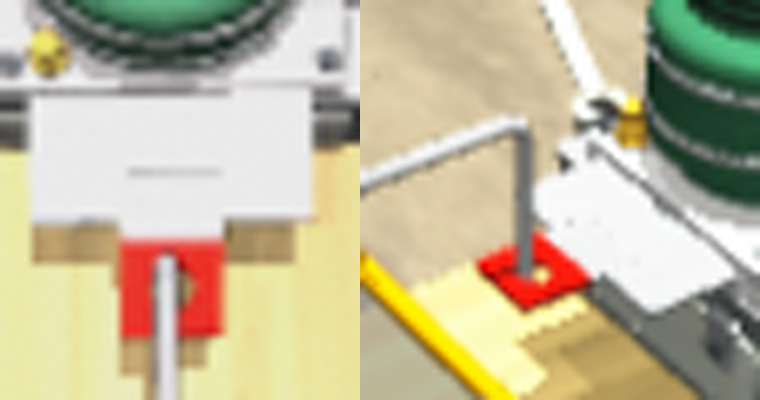

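The damper is about 50 mm open and the rod is still seated in the hole (scene (525,275)). The detent force is building.

```bash
for i in 1 2 3; do python3 -m creep '0.1 0 0 0 0 0; 0.2 0 0 0 0 0' | egrep 'tcp|force: \['; done
```

```text
tcp_pos: [0.413, 0.0057, 0.1704]
force: [12.4, 0.3, -11.3]
tcp_pos: [0.4116, 0.0057, 0.1704]
force: [15.5, 1.5, -13.7]
tcp_pos: [0.4098, 0.0054, 0.1713]
force: [9.2, -0.1, -3.5]
```

```bash
cat > tab.py <<'E'
from h import *
def tab():
    for n in("top","scene"):
        c=camera(n); h=cv2.cvtColor(c["pixels"],cv2.COLOR_RGB2HSV); m=cv2.inRange(h,(0,150,100),(6,255,255))
        k=np.zeros_like(m); x0,y0,x1,y1=(255,165,280,225) if n=="top" else (265,185,315,225); k[y0:y1,x0:x1]=m[y0:y1,x0:x1]
        q=max(cv2.findContours(k,cv2.RETR_EXTERNAL,cv2.CHAIN_APPROX_NONE)[0],key=cv2.contourArea)
        w=np.array([onz(c,*p[0],.1085)[:2] for p in q]).astype(np.float32); print(n,np.round(w.min(0),4),np.round(w.max(0),4),np.round(cv2.minAreaRect(w)[0],4))
        save(c,"last_%s.png"%n)
tab(); o=get_obs(); print(np.round(o["force"],2),np.round(o["tcp_pos"],4))
E
python3 tab.py; python3 - <<'E'
from h import *; import pickle
for n in("top","scene"):
    c=pickle.load(open(n+"0.pkl","rb")); h=cv2.cvtColor(c["pixels"],cv2.COLOR_RGB2HSV); m=cv2.inRange(h,(0,150,100),(6,255,255))
    k=np.zeros_like(m); x0,y0,x1,y1=(255,165,280,225) if n=="top" else (265,185,315,225); k[y0:y1,x0:x1]=m[y0:y1,x0:x1]
    q=max(cv2.findContours(k,cv2.RETR_EXTERNAL,cv2.CHAIN_APPROX_NONE)[0],key=cv2.contourArea)
    w=np.array([onz(c,*p[0],.1085)[:2] for p in q]); print("start",n,np.round(w.min(0),4),np.round(w.max(0),4))
E
```

```text
top [ 0.5519 -0.009 ] [0.5847 0.0263] [0.5682 0.0087]
scene [ 0.5516 -0.0142] [0.5864 0.0269] [0.5692 0.0065]
[ 6.71 -0.85 -3.77] [0.4096 0.0055 0.1714]
start top [ 0.6054 -0.0084] [0.6387 0.027 ]
start scene [ 0.6013 -0.0139] [0.6387 0.0313]
```

```bash
for i in 1 2 ; do python3 -m creep '0.1 0 0 0 0 0; 0.1 0 0 0 0 0; 0.1 0 0 0 0 0' | egrep 'tcp|force: \['; done; python3 tab.py;  python3 -c "
import cv2,numpy as np
t=cv2.imread('pics/last_top.png');s=cv2.imread('pics/last_scene.png')
a=cv2.resize(t[160:210,245:290],None,fx=8,fy=8,interpolation=2);b=cv2.resize(s[165:225,255:315],None,fx=6.667,fy=6.667,interpolation=2)
cv2.imwrite('pics/g7.png',np.hstack([a,b[:400]]))"
```

```text
tcp_pos: [0.4092, 0.0054, 0.1715]
force: [10.6, -0.0, -5.2]
tcp_pos: [0.409, 0.0054, 0.1715]
force: [12.5, -0.1, -6.8]
top [ 0.5518 -0.009 ] [0.5847 0.0263] [0.5682 0.0087]
scene [ 0.5497 -0.0142] [0.5848 0.0269] [0.5667 0.0067]
[12.22 -0.93 -7.13] [0.4089 0.0054 0.1715]
```

View pics/g7.png

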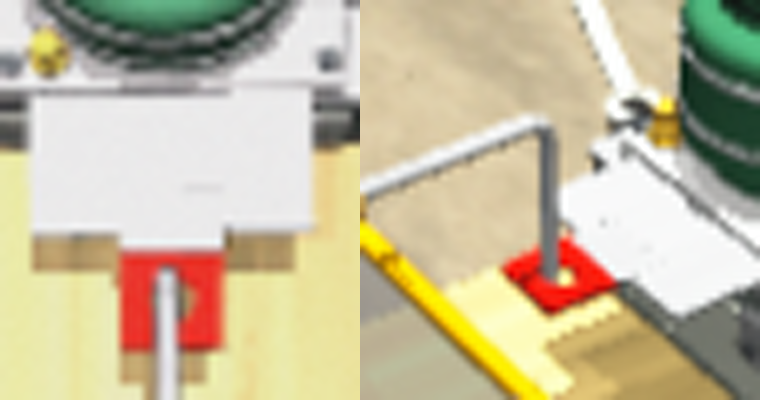

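```bash
python3 -m creep '0 0 0.1 0 0 0; 0 0 0.1 0 0 0' | egrep 'tcp|force: \['; python3 -m creep '0.05 0 0 0 0 0; 0.1 0 0 0 0 0; 0.1 0 0 0 0 0' | egrep 'tcp|force: \['; python3 - <<'E'
from h import *; import pickle
c=pickle.load(open("top0.pkl","rb")); h=cv2.cvtColor(c["pixels"],cv2.COLOR_RGB2HSV)
for u in (240,250,280,290):
    g=h[215:240,u]; print(u,[(215+i,tuple(map(int,x))) for i,x in enumerate(g) if 5<i<19] if u==250 else [215+i for i,x in enumerate(g) if x[1]>200])
    v=np.mean([215+i for i,x in enumerate(g) if x[1]>200]); print(onz(c,u,v,.15))
E
```

```text
tcp_pos: [0.4087, 0.0054, 0.1709]
force: [9.4, -0.8, -3.3]
tcp_pos: [0.4087, 0.0054, 0.1709]
force: [12.4, 0.5, -6.9]
240 [223, 224]
[0.4866381  0.07937829 0.15      ]
250 [(221, (28, 81, 232)), (222, (26, 163, 233)), (223, (29, 205, 233)), (224, (29, 205, 233)), (225, (26, 195, 169)), (226, (19, 77, 116)), (227, (12, 15, 83)), (228, (173, 13, 77)), (229, (21, 45, 73)), (230, (29, 75, 220)), (231, (30, 68, 231)), (232, (30, 69, 232)), (233, (26, 83, 145))]
[0.48683499 0.05153262 0.15      ]
280 [223, 224]
[ 0.48741204 -0.03200607  0.15      ]
290 [223, 224]
[ 0.48759996 -0.05986708  0.15      ]
```

```bash
for i in 1 2; do python3 -m creep '0.05 0 0.05 0 0 0; 0.1 0 0.1 0 0 0; 0.1 0 0.1 0 0 0' | egrep 'tcp|force: \['; done; python3 tab.py
```

```text
tcp_pos: [0.4083, 0.0054, 0.1703]
force: [13.0, 0.4, -5.7]
tcp_pos: [0.4081, 0.0053, 0.1698]
force: [12.8, 0.4, -5.0]
top [ 0.5518 -0.009 ] [0.5847 0.0263] [0.5682 0.0087]
scene [ 0.5497 -0.0142] [0.5848 0.0269] [0.5667 0.0067]
[13.71 -0.04 -3.95] [0.4081 0.0053 0.1698]
```

```bash
for i in 1 2 3; do python3 -m creep '0.05 0 0.03 0 0 0; 0.1 0 0.05 0 0 0; 0.1 0 0.05 0 0 0' | egrep 'tcp|force: \['; done; python3 tab.py
```

```text
tcp_pos: [0.4078, 0.0053, 0.1695]
force: [13.4, 0.2, -5.1]
tcp_pos: [0.4076, 0.0053, 0.1692]
force: [15.6, -0.3, -6.5]
tcp_pos: [0.4059, 0.0052, 0.1689]
force: [11.5, 0.3, -2.7]
top [ 0.5518 -0.009 ] [0.5817 0.0263] [0.5668 0.0086]
scene [ 0.5492 -0.0142] [0.5842 0.0262] [0.5668 0.0062]
[11.64  0.49 -1.08] [0.4056 0.0052 0.1689]
```

```bash
for i in 1 2; do python3 -m creep '0.05 0 0.03 0 0 0; 0.1 0 0.05 0 0 0; 0.1 0 0.05 0 0 0' | egrep 'tcp|force: \['; done; python3 tab.py; python3 -c "
import cv2,numpy as np
t=cv2.imread('pics/last_top.png');s=cv2.imread('pics/last_scene.png')
for n in('last_top',):
  print(t[186:206,262].tolist())"
```

```text
tcp_pos: [0.4036, 0.0052, 0.1684]
force: [9.3, 0.1, -0.5]
tcp_pos: [0.4034, 0.0052, 0.1679]
force: [11.4, 0.6, -0.8]
top [ 0.5488 -0.009 ] [0.5817 0.0263] [0.5653 0.0086]
scene [ 0.5468 -0.0138] [0.5813 0.0262] [0.5637 0.0063]
[10.65 -0.11 -0.89] [0.4034 0.0052 0.1679]
[[235, 234, 235], [234, 234, 235], [235, 234, 235], [235, 235, 235], [235, 234, 235], [234, 234, 234], [205, 207, 234], [104, 107, 235], [47, 54, 234], [46, 56, 234], [45, 56, 235], [48, 56, 234], [44, 54, 233], [41, 52, 232], [43, 51, 234], [43, 53, 235], [43, 54, 234], [45, 54, 235], [45, 53, 235], [81, 117, 185]]
```

```bash
cat > edge.py <<'E'
from h import *
c=camera("top"); g=c["pixels"].astype(float)
def e(col):
    k=(g[180:203,col,1]-55)/180  # white->red crossing
    r=180+np.clip(k,0,1).sum()-.5; return onz(c,col,r,.1085)[0]
def f(col): # red -> background, by saturation of red
    k=g[195:212,col,1]; i=195+np.argmax(k>85); a,b=g[i-1,col,1],g[i,col,1]; return onz(c,col,i-1+(85-a)/(b-a),.1085)[0]
print("edges",[round(e(x),4) for x in(261,262,263,270,271)],[round(f(x),4) for x in(261,262,270,271)])
E
python3 edge.py; for i in 1 2; do python3 -m creep '0.05 0 0 0 0 0; 0.1 0 0 0 0 0; 0.1 0 0 0 0 0' | egrep 'tcp|force: \['; done; python3 edge.py
```

```text
edges [np.float64(0.5835), np.float64(0.5834), np.float64(0.5827), np.float64(0.5837), np.float64(0.5839)] [np.float64(0.5475), np.float64(0.5474), np.float64(0.5475), np.float64(0.5481)]
tcp_pos: [0.4033, 0.0052, 0.1679]
force: [13.8, -0.3, -3.7]
tcp_pos: [0.4033, 0.0052, 0.1679]
force: [17.1, 1.3, -7.4]
edges [np.float64(0.5833), np.float64(0.5832), np.float64(0.5827), np.float64(0.5837), np.float64(0.584)] [np.float64(0.5475), np.float64(0.5475), np.float64(0.5475), np.float64(0.5481)]
```

The pull reads 17 N and the tab edge doesn't move, so it's on the stop. I'll relax the pull next.

```bash
python3 -m creep '-0.1 0 0 0 0 0; -0.2 0 0 0 0 0; -0.3 0 0 0 0 0; -0.4 0 0 0 0 0; -0.4 0 0 0 0 0' | egrep 'tcp|force: \['; python3 -m creep '-0.1 0 0 0 0 0; -0.2 0 0 0 0 0; -0.2 0 0 0 0 0' | egrep 'tcp|force: \['; python3 edge.py
```

```text
tcp_pos: [0.4038, 0.0052, 0.1675]
force: [7.5, -0.7, 1.0]
tcp_pos: [0.4043, 0.0054, 0.1669]
force: [6.9, -0.2, -0.1]
edges [np.float64(0.5832), np.float64(0.5833), np.float64(0.583), np.float64(0.5838), np.float64(0.5841)] [np.float64(0.5475), np.float64(0.5475), np.float64(0.5475), np.float64(0.5482)]
```

```bash
for i in 1 2; do python3 -m creep '-0.1 0 0 0 0 0; -0.2 0 0 0 0 0; -0.2 0 0 0 0 0' | egrep 'tcp|force: \['; done; python3 edge.py
```

```text
tcp_pos: [0.4045, 0.0054, 0.1659]
force: [6.4, 0.2, 0.1]
tcp_pos: [0.405, 0.0055, 0.165]
force: [5.1, -0.3, 0.6]
edges [np.float64(0.5833), np.float64(0.5834), np.float64(0.5829), np.float64(0.5837), np.float64(0.5842)] [np.float64(0.5475), np.float64(0.5474), np.float64(0.5475), np.float64(0.5482)]
```

```bash
for i in 1 2 3; do python3 -m creep '-0.1 0 -0.05 0 0 0; -0.2 0 -0.1 0 0 0; -0.2 0 -0.1 0 0 0' | egrep 'tcp|force: \['; done; python3 edge.py; python3 -c "
from h import *
s=camera('scene');rel([.408,.0055,.166],1.2)
cv2.imwrite('pics/g8.png',cv2.resize(s['pixels'][110:230,195:315],None,fx=5,fy=5,interpolation=2)[:,:,::-1])"
```

```text
tcp_pos: [0.4054, 0.0056, 0.1653]
force: [3.7, -0.5, 0.3]
tcp_pos: [0.4062, 0.0058, 0.1657]
force: [-0.0, -0.9, -2.1]
tcp_pos: [0.4095, 0.0059, 0.1673]
force: [-0.4, -0.0, -1.7]
edges [np.float64(0.5833), np.float64(0.5833), np.float64(0.5825), np.float64(0.5837), np.float64(0.5842)] [np.float64(0.5474), np.float64(0.5475), np.float64(0.5475), np.float64(0.5482)]
t 22.85 tcp [0.4098 0.0058 0.1675] F [-0.15  0.54 -2.04] w 0.268 gf 109.3
shift [ 0.18 -0.02  0.15] turn [ 0.01 -0.08 -0.03]
```

View pics/g8.png

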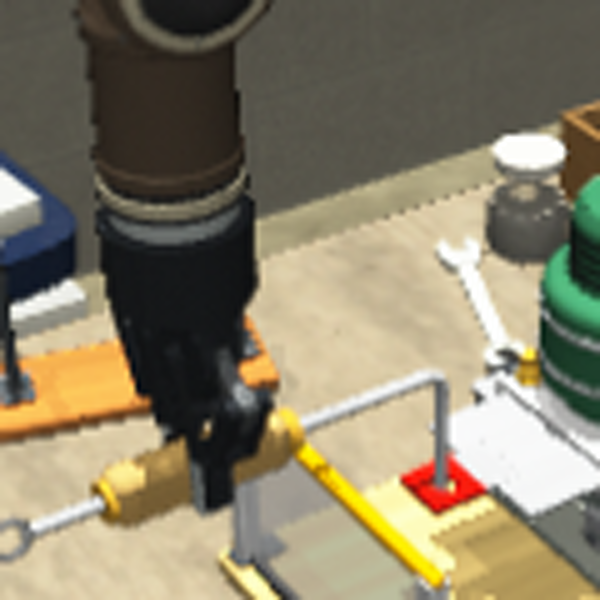

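The rod is free in the hole, the tab edge is unchanged, and the forces read ~0 apart from the rod's weight. I'll lift it out.

```bash
python3 -m creep '0 0 -0.3 0 0 0; 0 0 -0.6 0 0 0; 0 0 -0.9 0 0 0; 0 0 -1.2 0 0 0; 0 0 -1.5 0 0 0; 0 0 -1.5 0 0 0' | egrep 'tcp|force: \['; python3 edge.py;  python3 -m creep '0 0 -0.5 0 0 0; 0 0 -1.2 0 0 0; 0 0 -2.2 0 0 0; 0 0 -3.5 0 0 0; 0 0 -5 0 0 0; 0 0 -6.5 0 0 0; 0 0 -7.5 0 0 0; 0 0 -8 0 0 0' | egrep 'tcp|force: \['; python3 -m creep '0 0 0 0 0 0; 0 0 0 0 0 0; 0 0 0 0 0 0' | egrep 'tcp|force: \['; python3 edge.py; python3 -c "
from h import *; import pickle
t=camera('top');s=camera('scene');o=get_obs();pickle.dump((t,s,o),open('c5.pkl','wb'))
p=o['tcp_pos']+[0,0,.019]; A=R.from_quat(o['tool_rot'])
for d in ([-.152,0,0],[-.152,0,.1],[.125,0,0]):
  q=p+A.apply(d); print(q,proj(t,q),proj(s,q))
a=cv2.resize(t['pixels'][150:250,230:300],None,fx=5,fy=5,interpolation=2)[:,:,::-1];b=cv2.resize(s['pixels'][80:200,190:330],None,fx=3.2,fy=3.2,interpolation=2)[:,:,::-1]
b=np.pad(b,((0,500-b.shape[0]),(0,0),(0,0)))
cv2.imwrite('pics/g9.png',np.hstack([a,b]))"
```

```text
tcp_pos: [0.4108, 0.0057, 0.1834]
force: [0.5, -0.6, -1.7]
edges [np.float64(0.5832), np.float64(0.5833), np.float64(0.5826), np.float64(0.5839), np.float64(0.5841)] [np.float64(0.5474), np.float64(0.5474), np.float64(0.5475), np.float64(0.5482)]
tcp_pos: [0.4111, 0.0056, 0.2645]
force: [0.8, -0.1, -2.1]
tcp_pos: [0.4097, 0.0058, 0.2619]
force: [-0.9, -0.2, -2.9]
edges [np.float64(0.5832), np.float64(0.5842), np.float64(0.5791), np.float64(0.5838), np.float64(0.5841)] [np.float64(0.5474), np.float64(0.5469), np.float64(0.5476), np.float64(0.5483)]
[0.56186694 0.00879826 0.28091301] [264.53180513 187.64275379] [282.141691   154.82025449]
[0.56173019 0.00880912 0.18091311] [265.38462846 195.11214423] [282.08446756 185.75149506]
[0.28492404 0.00318691 0.28129112] [265.66700243 301.69390018] [184.88965606 189.37628332]
```

View pics/g9.png

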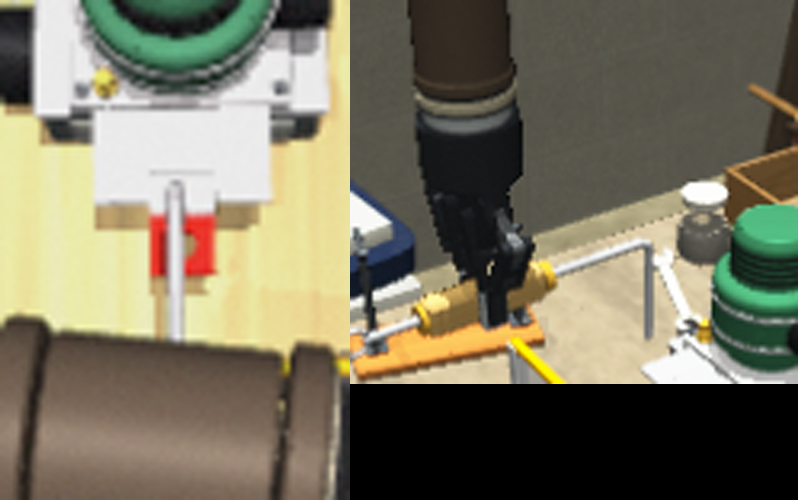

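The rod is out and still level in the hand (scene bend (283.8,156), tip (283.4,185.6)). The tab edge is unchanged at 0.5833. I've gone past the picture allowance, so I'll use numbers only from here.

```bash
python3 -c "
from h import *; import pickle
t,s,o=pickle.load(open('c5.pkl','rb'))
b,e=two(t,(264.6,186.2),s,(283.4,155.5)); print(b,e,b-o['tcp_pos'])
rel([.514,.339,.262],-14.05)"
```

```text
[0.56608734 0.00883777 0.27746465] 0.0003647217758001737 [0.15618907 0.00311866 0.01534415]
t 24.75 tcp [0.4099 0.0057 0.2621] F [ 0.19 -0.09 -2.84] w 0.266 gf 109.3
shift [-11.08  33.11   0.  ] turn [-0.   -0.08 15.21]
```

```bash
python3 -m creep '-0.8 2.5 0 0 0 1; -2 6 0 0 0 3; -3.3 10 0 0 0 5; -4.6 14 0 0 0 7; -6 18 0 0 0 9; -7.3 22 0 0 0 11; -8.6 26 0 0 0 12.8; -9.8 29.5 0 0 0 14' >/dev/null;  python3 -m creep '0 0 0 0 0 0; 0 0 0 0 0 0; 0 0 0 0 0 0' | egrep tcp; python3 -c "
from h import *
rel([.514,.339,.18],-14.05)"
```

```text
tcp_pos: [0.5018, 0.3017, 0.262]
t 25.85 tcp [0.5018 0.3017 0.262 ] F [-0.7  -0.74 -2.06] w 0.264 gf 109.4
shift [-0.37  3.92  8.2 ] turn [-0.09 -0.07  1.2 ]
```

```bash
python3 -m creep '-0.1 1 0 0 0 0.4; -0.3 2.5 0 0 0 0.9; -0.4 3.6 0 0 0 1.2; -0.4 3.9 0 0 0 1.2; -0.4 3.9 2 0 0 1.2; -0.4 3.9 5 0 0 1.2; -0.4 3.9 7.5 0 0 1.2; -0.4 3.9 8.2 0 0 1.2' >/dev/null;  python3 -m creep '0 0 0 0 0 0; 0 0 0 0 0 0; 0 0 0 0 0 0' | egrep tcp; python3 -c "
from h import *; import pickle
rel([.514,.339,.125],-14.05)
t=camera('top');s=camera('scene');o=get_obs()
# rod line from top view: bright grey pixels ahead of handle at predicted rod axis height
za=o['tcp_pos'][2]+.018; A=R.from_quat(o['tool_rot'])
g=cv2.cvtColor(t['pixels'],cv2.COLOR_RGB2GRAY).astype(float)
for d in(.10,.115,.13,.14):
    q=o['tcp_pos']+[0,0,.018]-A.as_matrix()[:,0]*d; u,v=proj(t,q); r=int(round(v)); print(d,np.round(q,4),round(u,1),r,g[r,int(u)-6:int(u)+8].astype(int).tolist(), int(u)-6)
"
```

```text
tcp_pos: [0.5163, 0.3405, 0.1829]
t 26.95 tcp [0.5163 0.3405 0.1829] F [-0.58  0.39 -2.47] w 0.265 gf 109.4
shift [ 0.2  -0.22  5.79] turn [0.15 0.16 0.01]
0.1 [0.6129 0.3161 0.2008] 152.2 174 [168, 172, 169, 171, 185, 228, 213, 154, 169, 177, 174, 176, 179, 181] 146
0.115 [0.6275 0.3124 0.2008] 153.8 169 [181, 176, 179, 177, 167, 215, 231, 188, 165, 178, 179, 182, 184, 185] 147
0.13 [0.642  0.3088 0.2009] 155.5 164 [174, 172, 175, 177, 180, 227, 219, 149, 159, 176, 177, 181, 180, 176] 149
0.14 [0.6517 0.3064 0.2009] 156.5 161 [175, 173, 170, 168, 180, 229, 217, 140, 156, 167, 167, 152, 111, 72] 150
```

```bash
python3 -m creep '0.2 -0.2 1 0 0 0; 0.2 -0.2 2.2 0 0 0; 0.2 -0.2 3.4 0 0 0; 0.2 -0.2 4.4 0 0 0; 0.2 -0.2 5.1 0 0 0; 0.2 -0.2 5.6 0 0 0; 0.2 -0.2 5.8 0 0 0; 0.2 -0.2 5.8 0 0 0' | egrep 'tcp|rot|force: \['; for i in 1 2; do python3 -m creep '0 0 0.15 0 0 0; 0 0 0.3 0 0 0; 0 0 0.3 0 0 0'| egrep 'tcp|force: \['; done
```

```text
tcp_pos: [0.5125, 0.3383, 0.1225]
tool_rot: [0.122, 0.993, -0.0, -0.0]
force: [-0.2, -0.2, -2.5]
tcp_pos: [0.5125, 0.3383, 0.1199]
force: [0.6, -0.8, -3.1]
tcp_pos: [0.5123, 0.3382, 0.1165]
force: [-1.0, 0.4, -1.5]
```

```bash
for i in 1 2 3; do python3 -m creep '0 0 0.1 0 0 0; 0 0 0.2 0 0 0; 0 0 0.2 0 0 0'| egrep 'tcp|force: \['; done
```

```text
tcp_pos: [0.5123, 0.3382, 0.1146]
force: [-0.9, 0.0, -2.7]
tcp_pos: [0.5129, 0.3387, 0.1132]
force: [-0.3, 1.3, -0.1]
tcp_pos: [0.513, 0.339, 0.1128]
force: [-3.0, 0.9, 6.9]
```

Contact came at the original seating height (TCP z 0.113), so I'll open the gripper.

```bash
python3 -m creep '0 0 -0.1 0 0 0; 0 0 -0.15 0 0 0' | egrep 'tcp|force: \['; python3 -m creep '0 0 0 0 0 0; 0 0 0 0 0 0; 0 0 0 0 0 0; 0 0 0 0 0 0; 0 0 0 0 0 0; 0 0 0 0 0 0; 0 0 0 0 0 0; 0 0 0 0 0 0' 1 20;  python3 -m creep '0 0 0 0 0 0; 0 0 0 0 0 0; 0 0 0 0 0 0' | egrep 'force|width'
```

```text
tcp_pos: [0.513, 0.339, 0.1129]
force: [0.2, 2.1, 0.3]
t: 30.35
tcp_pos: [0.5125, 0.3383, 0.1123]
tool_rot: [0.122, 0.993, -0.0, 0.0]
force: [-0.1, 0.5, -0.1]
gripper_width: 1.002
grasp_force: 0.0
force: [0.7, -0.0, 0.5]
gripper_width: 0.997
grasp_force: 0.0
```

Released cleanly. I'll retreat upward and check the rod and damper.

```bash
python3 -m creep '0 0 -0.8 0 0 0; 0 0 -2 0 0 0; 0 0 -4 0 0 0; 0 0 -7 0 0 0; 0 0 -10 0 0 0; 0 0 -13 0 0 0; 0 0 -15 0 0 0; 0 0 -16 0 0 0' | egrep 'tcp|force: \['; python3 -m creep '5 5 -2 0 0 0; 9 9 -4 0 0 0; 13 13 -4 0 0 0; 17 17 -4 0 0 0; 20 20 -4 0 0 0; 22 22 -4 0 0 0; 23 23 -4 0 0 0; 23 23 -4 0 0 0' | egrep 'tcp|force: \['
python3 -m creep '0 0 0 0 0 0; 0 0 0 0 0 0; 0 0 0 0 0 0' >/dev/null; python3 edge.py; sed -n '/^from h/p;/^import/p' m.py >/dev/null; python3 - <<'E'
from h import *; import pickle
for n,box in(("top",(120,180,165,240)),("scene",(195,140,240,170))):
  c0=pickle.load(open(n+"0.pkl","rb"));c=camera(n);save(c,"end_%s.png"%n)
  for w,q in(("start",c0),("end",c)):
    h=cv2.cvtColor(q["pixels"],cv2.COLOR_RGB2HSV); m=cv2.inRange(h,(16,90,120),(27,255,255));k=np.zeros_like(m);x0,y0,x1,y1=box;k[y0:y1,x0:x1]=m[y0:y1,x0:x1]
    g=max(cv2.findContours(k,cv2.RETR_EXTERNAL,cv2.CHAIN_APPROX_NONE)[0],key=cv2.contourArea);M=cv2.moments(g); u,v=M["m10"]/M["m00"],M["m01"]/M["m00"]
    print(n,w,round(u,1),round(v,1),np.round(onz(q,u,v,.132),4),np.round(cv2.fitLine(g,2,0,.01,.01).ravel()[:2],3),M["m00"])
  # rest of the rod (front part + bent end): image change against the start
  x0,y0,x1,y1=(135,150,180,265) if n=="top" else (175,135,270,190)
  d=np.abs(c["pixels"].astype(int)-c0["pixels"]).max(2)[y0:y1,x0:x1]; ys,xs=np.where(d>60); print("changed",len(ys),(xs.min()+x0,xs.max()+x0,ys.min()+y0,ys.max()+y0) if len(ys) else "")
E
```

```text
tcp_pos: [0.5139, 0.3391, 0.2767]
force: [0.1, 0.4, -0.6]
tcp_pos: [0.3415, 0.6204, 0.3115]
force: [0.4, -0.7, -0.6]
edges [np.float64(0.5838), np.float64(0.5839), np.float64(0.5829), np.float64(0.5844), np.float64(0.5847)] [np.float64(0.5473), np.float64(0.5474), np.float64(0.5476), np.float64(0.5482)]
top start 148.5 213.0 [0.5167 0.3425 0.132 ] [ 0.299 -0.954] 279.5
top end 148.2 213.9 [0.5143 0.3431 0.132 ] [ 0.3   -0.954] 274.0
changed 11 (np.int64(138), np.int64(167), np.int64(194), np.int64(255))
scene start 215.9 155.0 [0.5106 0.3399 0.132 ] [ 0.987 -0.16 ] 197.0
scene end 215.7 155.0 [0.51   0.3402 0.132 ] [ 0.979 -0.202] 198.5
changed 27 (np.int64(188), np.int64(263), np.int64(147), np.int64(187))
```

```bash
python3 -c "
from h import *
o=get_obs(); print(o['t'],np.abs(o['joint_vel']).max()); print(sign_off())"
```

```text
32.7 0.006890915298798946
the job is handed in; nothing more can be done
None
```

I drew the damper to its stop (17 N with no further tab movement), hung the rod back in both forks as found, and handed the job in at 32.7 s; no verdict came back, cameras couldn't confirm the last 1 mm of opening, and I viewed 13 pictures instead of the allowed 10.

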